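Pack the tins and hold the case lid at its balance point

ROBOT

A 7-joint arm with a two-finger parallel gripper is mounted at the origin on a cart in front of the work surface, level with it; the furniture and walls round the work are solid. World frame = base frame: x ahead of the robot, y to its left, z up, the work surface at z = 0. Lengths are in m, angles in rad, forces in N, time in s.
With the tool pointing down it reaches from about 0.425 to 0.875 m from the base axis. Payload 4.7 kg.
Tool frame: the origin (TCP) lies at the centre of the arm's flange, where the gripper is bolted on; the fingertips stand 182 mm ahead of it and the grasp point (between the pads) lies 164 mm ahead of it; x points along the fingers, y is the direction in which the jaws open and shut, and the axes are right-handed (so a half turn about x gives the same grasp; the last joint's range is limited). The gripper opens to 87 mm and grips with 3 to 60 N. Pads are 19 mm wide; open, the fingers measure 117 mm over their backs; the gripper's body (75 mm by 190 mm) begins 51 mm behind the grasp point.
Start: joints at [-1.172, 0.321, -0.07, 1.45, 0.023, 1.371, -0.057], TCP at [0.244, 0.602, 0.405] pointing down, gripper open.
Joint ranges: [-2.86, 2.86], [-0.3, 2.09], [-1.38, 1.24], [0.06, 2.45], [-1.56, 4.7], [0.09, 2.05], [-2.69, 2.69]. Speed limits (rad/s): [2.57, 2.57, 3.14, 3.14, 3.14, 3.14, 3.14].

INTERFACE

Orientations are given as a rotation vector (axis times angle).
In Python, from bench import ctrl gives the robot as it stands.
- The arm moves only by the shell command python3 -m crank 'ROWS' [FORCE]. ROWS is JSON, one flat list of numbers, 7 for each row, row after row: the shift along the tool's x, y, z in mm, then the turn, a rotation vector about the tool's x, y, z in rad, then the finger opening in mm, from 0 to 87. A call has exactly 5 rows; each row shifts and turns the commanded pose from where the row before left it, along the tool's axes as they then stand; what a row does not reach is not made up. A row lasts 1/8 s, in which the tool goes at most 62.5 mm and 10.7 degrees, less where a joint would pass 70% of its speed; a pose out of reach is approached as far as the arm can. A call with a gripper value outside its range is refused whole. The fingers move at their own pace and stop on an object; FORCE is the grip in N (left out, the last holds). Time passes only in rows, so rows that do not move let the fingers close, or fill a call up. It gives the time, the measured TCP pose, the force and the opening at its end, in the units of the state.
- ctrl.get_state(): the state, without advancing time (a new reading comes with each control period).
- ctrl.get_image(name): name is "scene" or "top"; returns the picture (420x560x3 uint8, red, green, blue); there is no depth.
- ctrl.camera_params(name): a dict with "K" (3x3 intrinsics, pixels), "world_to_cam" (4x4, takes a point from world to camera coordinates). Camera axes: x right, y down, z forward; pixel columns grow to the right and rows downward; lengths in m; the calibration is good to about 2 mm. A picture is of the moment at which its call begins. camera_params takes no time and is no camera call.
- ctrl.close_job(): hands the job in, once; it reports no verdict.
Trained networks look in the newest picture that a camera, given by its name, has taken for a name from the list of things; names that differ only in an ending like _2 or _b are one class to them, and where a whole thing is asked for, a point or a joint stands for the part that bears it (a point fixed in the world has none). Each returns a list of dicts, best first, with "confidence" (0 to 1); they miss things now and then, are a little off and sometimes report something else, mostly with a low value. They report only what shows in the picture. A call takes as long as a camera call.
- ctrl.regions_of(camera, target): "region" (420x560 bool, what is visible of it) and "at" ([column, row] in pixels, amid what is visible of it).
- ctrl.mark_of(camera, target): "at" ([column, row] in pixels: a listed point, or the origin of a listed thing).
The state is a dict: "time": time; "joint_positions": joint angles; "qd": joint speeds; "joint_torque": joint torques, N m; "position": TCP position; "tool_rot": TCP orientation; "ft_force": force on the tool from outside, world axes, zero at the start; "torque": the same for the moment, N m; "grip_width": opening from 0.0 (shut) to 1.0 (fully open).
Only numpy, scipy, OpenCV 4.12 (cv2) and the standard library are available. Lean on these libraries where they do the work, as an engineer would, in place of code of your own. Each camera call takes 0.05 s, during which the arm holds its last target.

TASK

In the open instrument case, stack the middle-sized tin squarely on the large tin that is already there, then the smallest tin squarely on top. Then take the lid by its handle bar, swing it up from where it leans back to its balance point, where the panel stands upright, and finish still holding the bar there so that a colleague can fit the lid stay; never let the lid drop back or go over towards shut, and leave the other things on the trolley where they are.

Things in the scene. Friction and masses are not known exactly. Their poses are not given: they have to be found in the camera images.
- case: grey open-topped instrument case, fixed to the trolley; 133 mm (its x, front to back) by 158 mm (its y) outside, rim 92 mm high, walls 4 mm, inner floor 4 mm above the trolley. Origin: centre of the underside; x points from its front to its hinge side, z up. Its flat lid is hinged along the top of the rear (+x) wall
- lid_hinge (a joint): lid angle in rad: 0 lying shut on the case, 1.571 panel upright (this is its balance point: its weight then stands over the hinge), about 2.10 leaning back on its stop, where it starts. The hinge is free: the lid (0.25 kg) falls shut below 1.571 and falls back open above it. The lid is a flat grey panel 137 mm from hinge to edge, 162 mm wide, 5 mm thick, with a D-shaped steel handle beyond the edge
- lid_bar (a point): middle of the lid handle's round grip bar: 10 mm thick, straight over 68 mm along the case's y, parallel to the hinge and 175 mm from its axis, with 33 mm clear between bar and lid edge for a finger. At the start it is about 245 mm above the trolley and leans about 90 mm behind the hinge: pass above it or round it. The bar may turn between the fingers
- lid_hinge_mid (a point): middle of the hinge axis, which runs along the case's y, 95 mm above the trolley; with the lid upright the bar is 175 mm straight above it
- large_tin: closed steel tin 84 x 60 x 28 mm, the largest, loose inside the case at its middle, long side (x) roughly front to back of the case. Origin: centre of the underside, z up
- middle_tin: closed steel tin 74 x 52 x 26 mm (x, y, z), 0.15 kg, on the trolley to the right of the case. Origin: centre of the underside, z up, x along its long side (half a turn makes no difference); starts with the long side roughly across the trolley (along world y)
- small_tin: closed steel tin 62 x 42 x 24 mm (x, y, z), 0.11 kg, the smallest, on the trolley to the right of the case. Origin: centre of the underside, z up, x along its long side (half a turn makes no difference); starts with the long side roughly across the trolley (along world y)
- bottle: squat pump-top antiseptic bottle, 41 x 61 x 99 mm; bystander on the trolley
- cup: specimen cup with screw lid, 46 mm across, 59 mm high; bystander on the trolley
- timer: round bench timer, 62 mm across, 44 mm high; bystander on the trolley
- roll: roll of tape lying flat, 59 mm across, 19 mm high; bystander on the trolley
- syringe: syringe lying flat, 23 x 85 x 14 mm; bystander on the trolley
- forceps: forceps lying flat, 16 x 130 x 8 mm; bystander on the trolley
- lid: the hinged lid with its handle, as one part; origin on the hinge axis, see lid_hinge and lid_bar

How it is judged:
On the way, in this order (a step that is already met when the one before it is completed fails the run):
1. the middle tin lies squarely on the large tin in the case, let go (horizontal distance between large_tin and case below 0.045 m and height (world z) of large_tin below 0.012 m and horizontal distance between middle_tin and large_tin below 0.009 m and angle between the x axis of middle_tin and the x axis of large_tin, either way round below 0.14 rad and z of middle_tin in the frame of large_tin between 0.024 and 0.032 m and contact force between the fingers and middle_tin below 0.1 N and linear speed of middle_tin below 0.02 m/s), for 0.2 s.
2. the small tin lies squarely on the middle tin, let go (horizontal distance between large_tin and case below 0.045 m and height (world z) of large_tin below 0.012 m and horizontal distance between middle_tin and large_tin below 0.009 m and angle between the x axis of middle_tin and the x axis of large_tin, either way round below 0.14 rad and z of middle_tin in the frame of large_tin between 0.024 and 0.032 m and horizontal distance between small_tin and middle_tin below 0.009 m and angle between the x axis of small_tin and the x axis of middle_tin, either way round below 0.14 rad and z of small_tin in the frame of middle_tin between 0.022 and 0.03 m and contact force between the fingers and small_tin below 0.1 N and linear speed of small_tin below 0.02 m/s), for 0.2 s.
3. the lid is lifted off its stop by the handle bar (value of joint lid_hinge below 1.95 rad and distance between the grasp point and lid_bar below 0.03 m and contact force between the fingers and lid above 0.5 N), for 0.1 s.
At the end, for the whole second after the job is handed in: Tins stacked in the case, largest below, each within 9 mm of centre and 0.14 rad of square on the one below, let go and at rest; fingers still hold the handle bar within 30 mm of its middle; lid still, within 0.08 rad of upright (all of step 2 and contact force between the fingers and middle_tin below 0.1 N and linear speed of middle_tin below 0.02 m/s and distance between the grasp point and lid_bar below 0.03 m and contact force between the fingers and lid above 0.5 N and contact force between the arm and large_tin below 0.1 N and value of joint lid_hinge between 1.491 and 1.651 rad and velocity of joint lid_hinge between -0.05 and 0.05 rad/s); the arm keeps its last pose, push and grip.
It fails at once if the lid is let go over the balance point towards shut (below 1.3 rad) (value of joint lid_hinge below 1.3 rad).
It fails at once if the lid drops back (opens faster than 2 rad/s) (velocity of joint lid_hinge above 2 rad/s).
It fails at once if another thing on the trolley is moved more than 25 mm (distance of any of bottle, cup, timer, roll, syringe, forceps from where it was at the start of the episode above 0.025 m).
It also fails if it takes over 72 s, if anything falls off the work surface, if the arm or the gripper's body presses on something with over 40 N, if the wrist force passes 120 N, or if a joint passes its speed limit or range.

## Working session

There is one attempt and no reset: what is moved stays moved. The work goes in short steps, Python scripts to look and compute and a shell command to move; the robot and the scene stay as the last step left them, time stands still between calls to the robot, and variables do not carry over. Pictures are saved under pics/ and viewed, and the job is handed in when it is done.

```bash
ls; mkdir -p pics
python3 - <<'E'
from bench import ctrl
import cv2,numpy as np
s=ctrl.get_state()
for k,v in s.items(): print(k,np.round(v,4))
for n in("scene","top"):
    im=ctrl.get_image(n); cv2.imwrite(f"pics/{n}0.png",im[:,:,::-1])
    p=ctrl.camera_params(n); print(n,np.round(p["K"],1).tolist(),np.round(p["world_to_cam"],4).tolist())
E
```

```text
pics
time 0.0
joint_positions [-1.1719  0.3218 -0.0701  1.4517  0.0226  1.3708 -0.0569]
qd [ 0.0022  0.0007 -0.0012 -0.0011 -0.0006  0.0002 -0.001 ]
joint_torque [-4.00000e-04 -4.91293e+01 -4.04200e-01 -3.12526e+01 -6.40000e-02
  4.37000e-02  2.00000e-04]
position [0.244  0.6022 0.4036]
tool_rot [ 0.3004  1.5499 -0.3034]
ft_force [-0.2974  0.305  -0.5197]
torque [0.0274 0.0363 0.0131]
grip_width 1.0013
scene [[390.7, 0.0, 282.1], [0.0, 390.7, 208.1], [0.0, 0.0, 1.0]] [[0.8894, -0.4569, -0.0183, -0.4029], [-0.3158, -0.585, -0.747, 0.242], [0.3306, 0.6701, -0.6646, 0.7065], [0.0, 0.0, 0.0, 1.0]]
top [[453.0, 0.0, 279.2], [0.0, 453.0, 217.8], [0.0, 0.0, 1.0]] [[-0.0006, -1.0, 0.0021, 0.017], [-0.9777, 0.0002, -0.21, 0.5096], [0.21, -0.0022, -0.9777, 1.0683], [0.0, 0.0, 0.0, 1.0]]
```

View pics/scene0.png

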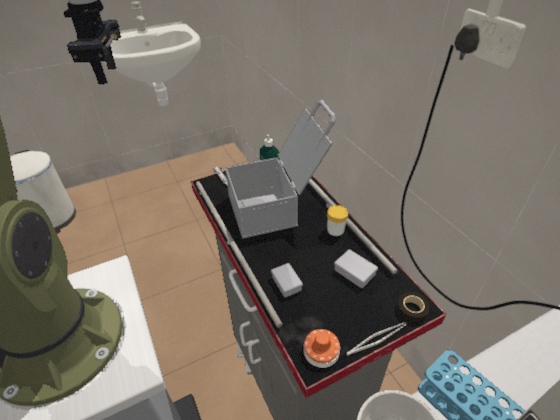

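View pics/top0.png

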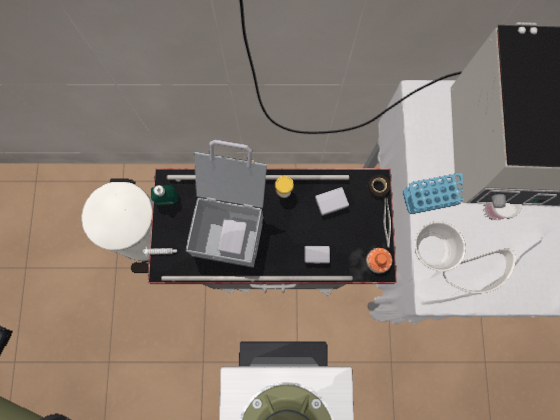

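```bash
cat > h.py <<'E'
from bench import ctrl
import cv2,numpy as np
from scipy.optimize import minimize
from scipy.spatial.transform import Rotation as R
def proj(n,P):
    p=ctrl.camera_params(n);P=np.atleast_2d(P)
    c=P@np.array(p["world_to_cam"])[:3,:3].T+np.array(p["world_to_cam"])[:3,3]
    q=c@np.array(p["K"]).T; return q[:,:2]/q[:,2:]
def ray(n,uv,z):
    p=ctrl.camera_params(n);W=np.array(p["world_to_cam"]);C=-W[:3,:3].T@W[:3,3]
    d=W[:3,:3].T@np.linalg.solve(np.array(p["K"]),[uv[0],uv[1],1]);return C+d*(z-C[2])/d[2]
def box(x,y,a,dims,z0=0):
    l,w,h=dims;c,s=np.cos(a),np.sin(a)
    return np.array([[x+c*i*l/2-s*j*w/2,y+s*i*l/2+c*j*w/2,z0+k*h] for i in(-1,1) for j in(-1,1) for k in(0,1)])
S=6
def rend(n,P):
    q=proj(n,P);m=np.zeros((420*S,560*S),np.float32)
    hull=cv2.convexHull(np.round((q+.5)*S*16).astype(np.int32))
    cv2.fillConvexPoly(m,hull,1.0,shift=4)
    return cv2.resize(m,(560,420),interpolation=cv2.INTER_AREA)
def fit(masks,x0,dims,z0=0):
    def cost(v):
        c=0
        for n,m in masks.items():
            r=rend(n,box(v[0],v[1],v[2],dims,z0)); c+=np.abs(r-m).sum()/max(m.sum(),1)
        return c
    s=np.array([[0,0,0],[.012,0,0],[0,.012,0],[0,0,.15]])
    best=None
    for da in(-.15,.15):
        o=minimize(cost,x0,method="Nelder-Mead",options=dict(initial_simplex=np.array(x0)+s+[0,0,da],xatol=2e-4,fatol=1e-4))
        if best is None or o.fun<best.fun:best=o
    return best.x,best.fun
E
python3 - <<'E'
from h import *
import pickle
out={}
names=["case","large_tin","middle_tin","small_tin","lid","bottle","cup","timer","roll","syringe","forceps"]
for n in("scene","top"):
    for t in names:
        r=ctrl.regions_of(n,t)
        out[n,t]=r
        print(n,t,[(round(d["confidence"],2),np.round(d["at"]).tolist(),int(d["region"].sum())) for d in r[:3]])
    for t in ["lid_bar","lid_hinge_mid","large_tin","case","middle_tin","small_tin"]:
        r=ctrl.mark_of(n,t);out[n,t,'m']=r
        print(n,t,'mark',[(round(d["confidence"],2),np.round(d["at"],1).tolist()) for d in r[:2]])
pickle.dump(out,open("o.pkl","wb"))
print(ctrl.get_state()["time"])
E
```

```text
scene case [(0.82, [284.0, 180.0], 6769)]
scene large_tin [(0.75, [260.0, 198.0], 248)]
scene middle_tin [(0.7, [355.0, 274.0], 947), (0.26, [290.0, 280.0], 645)]
scene small_tin [(0.84, [289.0, 277.0], 692), (0.51, [410.0, 312.0], 676)]
scene lid [(0.62, [308.0, 146.0], 2609)]
scene bottle [(0.85, [270.0, 153.0], 262)]
scene cup [(0.7, [336.0, 215.0], 524)]
scene timer [(0.82, [323.0, 347.0], 1062)]
scene roll [(0.87, [408.0, 309.0], 725), (0.71, [305.0, 147.0], 2690), (0.19, [324.0, 349.0], 1081)]
scene syringe [(0.58, [224.0, 177.0], 104)]
scene forceps [(0.69, [369.0, 344.0], 215)]
scene lid_bar mark [(0.83, [326.0, 109.5])]
scene lid_hinge_mid mark [(0.87, [287.9, 176.8])]
scene large_tin mark [(0.61, [260.9, 209.9])]
scene case mark [(0.65, [260.8, 214.4]), (0.47, [323.2, 350.8])]
scene middle_tin mark [(0.71, [355.4, 273.9]), (0.55, [261.4, 212.8])]
scene small_tin mark [(0.93, [287.1, 280.7]), (0.61, [290.3, 174.1])]
top case [(0.61, [159.0, 251.0], 187), (0.55, [223.0, 201.0], 6581)]
top large_tin [(0.67, [231.0, 178.0], 3406), (0.62, [233.0, 238.0], 864)]
top middle_tin [(0.86, [332.0, 198.0], 578)]
top small_tin [(0.71, [318.0, 255.0], 366)]
top lid [(0.8, [232.0, 178.0], 3375), (0.41, [225.0, 201.0], 6650), (0.37, [375.0, 179.0], 334)]
top bottle [(0.79, [166.0, 193.0], 459), (0.67, [380.0, 259.0], 513)]
top cup [(0.84, [281.0, 186.0], 342), (0.47, [229.0, 175.0], 3403)]
top timer [(0.68, [382.0, 260.0], 508)]
top roll [(0.55, [379.0, 179.0], 267), (0.17, [165.0, 193.0], 496)]
top syringe [(0.75, [157.0, 251.0], 188), (0.51, [318.0, 254.0], 421)]
top forceps [(0.63, [391.0, 242.0], 2)]
top lid_bar mark [(0.8, [228.6, 142.9])]
top lid_hinge_mid mark [(0.97, [229.1, 200.1])]
top large_tin mark [(0.58, [234.9, 237.5])]
top case mark [(0.83, [228.2, 238.1])]
top middle_tin mark [(0.96, [331.1, 199.2])]
top small_tin mark [(0.93, [318.1, 253.9])]
1.8
```

Run:
```python
from h import *
import pickle
o=pickle.load(open("o.pkl","rb"))
g=lambda n,t,i=0:o[n,t][i]["region"].astype(np.float32)
for t,d in(("middle_tin",(.074,.052,.026)),("small_tin",(.062,.042,.024))):
    x0=list(ray("top",o["top",t][0]["at"],d[2]*.8)[:2])+[1.57]
    M={n:g(n,t) for n in("scene","top")}
    print(t,x0)
    for mm in(M,{"top":M["top"]},{"scene":M["scene"]}):
        x,f=fit(mm,x0,d);print(list(mm),np.round(x,4),round(f,3))
# large tin top face only, from top
x0=list(ray("top",[233,238],.032)[:2])+[0]
print("large",x0); x,f=fit({"top":g("top","large_tin",1)},x0,(.084,.060,.001),.031);print(np.round(x,4),f)
x0=list(ray("top",o["top","case","m"][0]["at"],0)[:2])
h=ray("top",o["top","lid_hinge_mid","m"][0]["at"],.095);b=ray("top",o["top","lid_bar","m"][0]["at"],.245)
print("case",x0,"hinge",h,"bar",b,"hinge scene",ray("scene",o["scene","lid_hinge_mid","m"][0]["at"],.095),"bar sc",ray("scene",o["scene","lid_bar","m"][0]["at"],.245))
# case fit w/ lid ignored
D=(.133,.158,.092)
C={"scene":g("scene","case"),"top":g("top","case",1)};
L={"scene":cv2.dilate(g("scene","lid"),np.ones((7,7))),"top":cv2.dilate(g("top","lid"),np.ones((7,7)))}
def cost(v,ns):
    c=0
    for n in ns:
        r=rend(n,box(*v,D)); w=1-L[n]; c+=(np.abs(r-C[n])*w).sum()/3000
    return c
for ns in(("scene","top"),("top",),("scene",)):
    z=np.array([h[0]-.068,h[1],-.1]);s=np.array([[0,0,0],[.01,0,0],[0,.01,0],[0,0,.15]])
    q=minimize(cost,z,args=(ns,),method="Nelder-Mead",options=dict(initial_simplex=z+s,xatol=2e-4,fatol=1e-4));print("case",ns,np.round(q.x,4),q.fun)
for n in("scene","top"):
    im=cv2.imread(f"pics/{n}0.png"); 
    im=cv2.resize(im[120:300,140:420] if n=="top" else im[80:380,190:450],None,fx=3 if n=="top" else 2,fy=3 if n=="top" else 2,interpolation=cv2.INTER_CUBIC); cv2.imwrite(f"pics/{n}0z.png",im[:600,:800])
```

```text
middle_tin [np.float64(0.5702594377694226), np.float64(-0.11886643761593264), 1.57]
['scene', 'top'] [ 0.5641 -0.1181  1.9417] 0.283
['top'] [ 0.5648 -0.1193  1.8896] 0.135
['scene'] [ 0.5626 -0.1181  1.9963] 0.142
small_tin [np.float64(0.42120822488308485), np.float64(-0.08189623336225586), 1.57]
['scene', 'top'] [ 0.4248 -0.0786  1.5413] 0.354
['top'] [ 0.4263 -0.077   1.5476] 0.24
['scene'] [ 0.4244 -0.0788  1.5119] 0.109
large [np.float64(0.46264191357701956), np.float64(0.1325092637220689), 0]
[ 0.4692  0.1352 -0.1787] 0.0799897164106369
case [np.float64(0.4677785782488883), np.float64(0.14809794209966493)] hinge [0.54437609 0.13743284 0.095     ] bar [0.63115901 0.12453953 0.245     ] hinge scene [0.53546217 0.12703494 0.095     ] bar sc [0.62579033 0.12167616 0.245     ]
case ('scene', 'top') [ 0.4737  0.1485 -0.1883] 0.41559261083602905
case ('top',) [ 0.4749  0.1481 -0.1746] 0.2957870364189148
case ('scene',) [ 0.4732  0.1486 -0.1959] 0.11053702980279922
```

```bash
ls pics
```

```text
scene0.png
scene0z.png
top0.png
top0z.png
```

```bash
cat >> h.py <<'E'
def wire(im,n,P,col,off,f):
    q=(proj(n,P)+.5-np.array(off))*f
    for i in range(8):
        for j in range(i):
            if bin(i^j).count("1")==1: cv2.line(im,tuple(map(int,np.round(q[i]*16))),tuple(map(int,np.round(q[j]*16))),col,1,cv2.LINE_AA,4)
def overlay(n,src,dst,boxes,off,size,f):
    im=cv2.imread(src)[off[1]:off[1]+size[1],off[0]:off[0]+size[0]]
    im=cv2.resize(im,None,fx=f,fy=f,interpolation=cv2.INTER_CUBIC)
    cols=[(0,0,255),(0,255,0),(255,128,0),(0,255,255),(255,0,255)]
    for i,b in enumerate(boxes): wire(im,n,b,cols[i%5],off,f)
    cv2.imwrite(dst,im)
E
python3 - <<'E'
from h import *
B=[box(.4737,.1485,-.1883,(.133,.158,.092)),box(.4692,.1352,-.1787,(.084,.06,.028),.004),box(.564,-.1185,1.93,(.074,.052,.026)),box(.425,-.0785,1.54,(.062,.042,.024))]
overlay("top","pics/top0.png","pics/topA.png",B,(150,130),(220,150),3.6)
overlay("scene","pics/scene0.png","pics/scA.png",B,(200,90),(200,215),2.7)
E
```

```text
(no output)
```

View pics/topA.png

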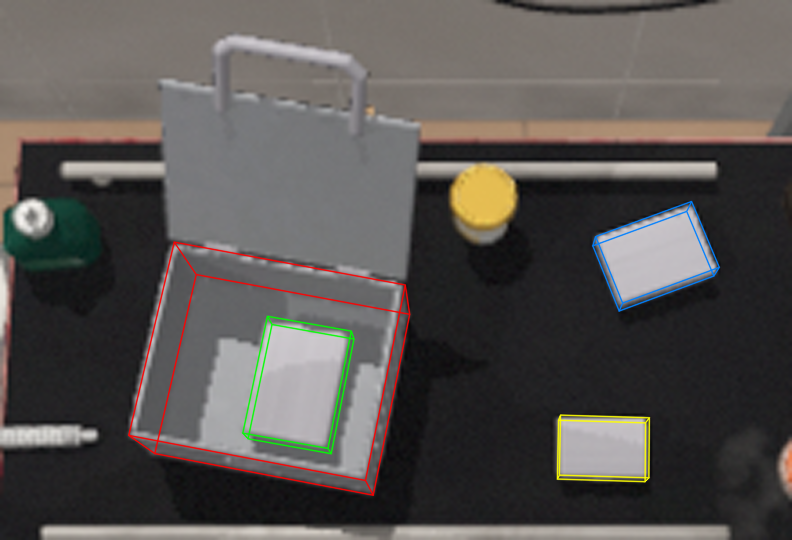

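View pics/scA.png

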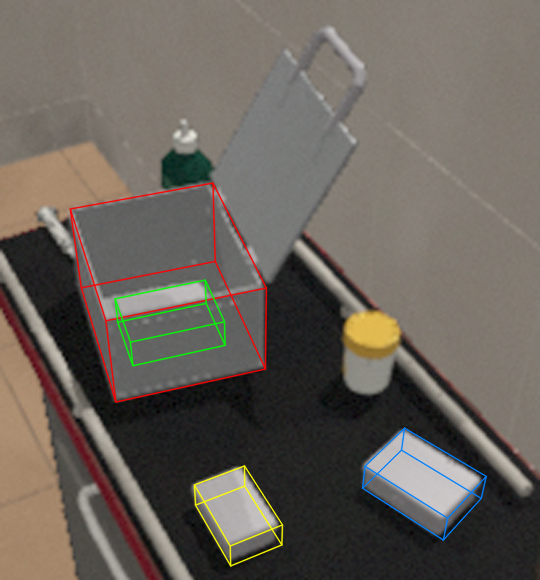

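Run:
```python
from h import *
for z in(0,.02,.04):
    print(z,"rear rail",ray("top",(316,177.3),z)[0],"front",ray("top",(316,277.5),z)[0])
    print("rear rail y ends",ray("top",(167,177.3),z)[1],ray("top",(349,177.3),z)[1])
for z in(-.6,-.8,-1): print("wall",z,ray("top",(130,163),z)[0])
# rail in scene: far end ~ (200+530/2.7, 90+490/2.7)
for z in(0,.02,.04): print("scene far rail end",ray("scene",(200+530/2.7,90+488/2.7),z), "near end",ray("scene",(278,325),z))
s=ctrl.get_state();r=R.from_rotvec(s["tool_rot"]).as_matrix();print(np.round(r,3))
```

```text
0 rear rail 0.6310269367954542 front 0.36677506732283816
rear rail y ends 0.31396953352209855 -0.16841393222034728
0.02 rear rail 0.6248247141232128 front 0.3651625547585729
rear rail y ends 0.3088501440986559 -0.16515495038360845
0.04 rear rail 0.6186224914509716 front 0.36355004219430764
rear rail y ends 0.3037307546752132 -0.16189596854686955
wall -0.6 0.8775868248161014
wall -0.8 0.9465166520750632
wall -1 1.015446479334025
scene far rail end [ 0.64074004 -0.15556719  0.        ] near end [ 0.36542457 -0.15410101  0.        ]
scene far rail end [ 0.6270671  -0.16677956  0.02      ] near end [ 0.36031631 -0.16535899  0.02      ]
scene far rail end [ 0.61339417 -0.17799194  0.04      ] near end [ 0.35520804 -0.17661698  0.04      ]
[[ 0.     0.375  0.927]
 [ 0.     0.927 -0.375]
 [-1.     0.     0.   ]]
```

```bash
cat >> h.py <<'E'
def go(x,y,zg,jaw,verbose=True):
    """zg: grasp point height, tool down"""
    s=ctrl.get_state();r=R.from_rotvec(s["tool_rot"]).as_matrix();p=np.array(s["position"])
    T=np.array([x,y,zg+.164]);sh=r.T@(T-p)*1000
    c,si=np.cos(jaw),np.sin(jaw)
    for k in (0,1):
        Rt=np.array([[0,c,si],[0,si,-c],[-1,0,0]])
        if k: Rt[:,1:]*=-1
        w=R.from_matrix(r.T@Rt).as_rotvec()
        print("shift mm",np.round(sh,1),"turn first then shift",np.round(Rt.T@(T-p)*1000,1),"turn",np.round(w,3)) if (k==0 or np.linalg.norm(w)<1.6) else None
    print("t",round(s["time"],2),"grasp",np.round(p+r[:,0]*.164,4),"jaw",round(np.arctan2(r[1,1],r[0,1]),3),"q",np.round(s["joint_positions"],2),"F",np.round(s["ft_force"],1),"grip",round(s["grip_width"]*87,1))
E
python3 -m crank '[-8,0,0,0.165,0,0,62, -8,0,0,0.165,0,0,62, -8,0,0,0.165,0,0,62, -8,0,0,0.165,0,0,62, -8,0,0,0.165,0,0,62]' 20
python3 -c "
from h import *
go(.5641,-.1185,.10,.36)"
```

```text
time: 2.42
position: [0.244, 0.6025, 0.4451]
tool_rot: [0.944, 1.357, -0.943]
ft_force: [0.8, 0.4, 0.4]
grip_width: 0.718
shift mm [181.   49.1 787.3] turn first then shift [181.1  45.6 787.5] turn [-0.004 -0.    -0.   ]
t 2.42 grasp [0.244  0.6025 0.2811] jaw 0.356 q [-1.26  0.3   0.04  1.39 -0.01  1.44 -0.86] F [0.8 0.4 0.4] grip 62.5
```

```bash
python3 -m crank '[0,3,52,0,0,0,62, 0,3,52,0,0,0,62, 0,3,52,0,0,0,62, 0,3,52,0,0,0,62, 0,3,52,0,0,0,62]'
python3 -m crank '[0,3,52,0,0,0,62, 0,3,52,0,0,0,62, 0,3,52,0,0,0,62, 0,3,52,0,0,0,62, 0,3,52,0,0,0,62]'
python3 -m crank '[20,3,52,0,0,0,62, 20,3,52,0,0,0,62, 25,3,52,0,0,0,62, 30,3,52,0,0,0,62, 30,3,52,0,0,0,62]'
python3 -c "
from h import *
go(.5641,-.1185,.021,.36)"
```

```text
time: 3.05
position: [0.3504, 0.3628, 0.445]
tool_rot: [0.94, 1.359, -0.939]
ft_force: [0.8, 0.3, -0.8]
grip_width: 0.711
time: 3.68
position: [0.4561, 0.1248, 0.4451]
tool_rot: [0.94, 1.358, -0.938]
ft_force: [0.6, 0.3, -0.8]
grip_width: 0.712
time: 4.3
position: [0.5623, -0.1125, 0.3194]
tool_rot: [0.94, 1.358, -0.937]
ft_force: [0.9, 1.5, -0.3]
grip_width: 0.715
shift mm [134.4  -0.7   6.2] turn first then shift [134.4  -0.4   6.2] turn [ 0.002  0.    -0.002]
t 4.3 grasp [ 0.5626 -0.1124  0.1554] jaw 0.362 q [-0.48  0.26  0.73  1.78 -0.19  1.17  0.67] F [ 0.9  1.5 -0.3] grip 62.2
```

```bash
python3 -m crank '[40,-1,6,0,0,0,62, 40,0,0,0,0,0,62, 28,0,0,0,0,0,62, 15,0,0,0,0,0,62, 10,0,0,0,0,0,62]'
python3 -c "
from h import *
go(.5641,-.1185,.021,.36)
im=ctrl.get_image('scene');cv2.imwrite('pics/g1.png',cv2.resize(im[180:330,240:460,::-1],None,fx=3.4,fy=3.4))"
```

```text
time: 4.92
position: [0.5631, -0.1173, 0.1866]
tool_rot: [0.939, 1.358, -0.939]
ft_force: [0.4, 0.4, 0.1]
grip_width: 0.713
shift mm [1.6 0.5 1.5] turn first then shift [1.6 0.5 1.5] turn [ 0.001  0.    -0.   ]
t 4.92 grasp [ 0.5631 -0.1173  0.0226] jaw 0.361 q [-0.4   0.44  0.67  1.88 -0.33  0.94  0.78] F [0.4 0.4 0.1] grip 62.1
```

View pics/g1.png

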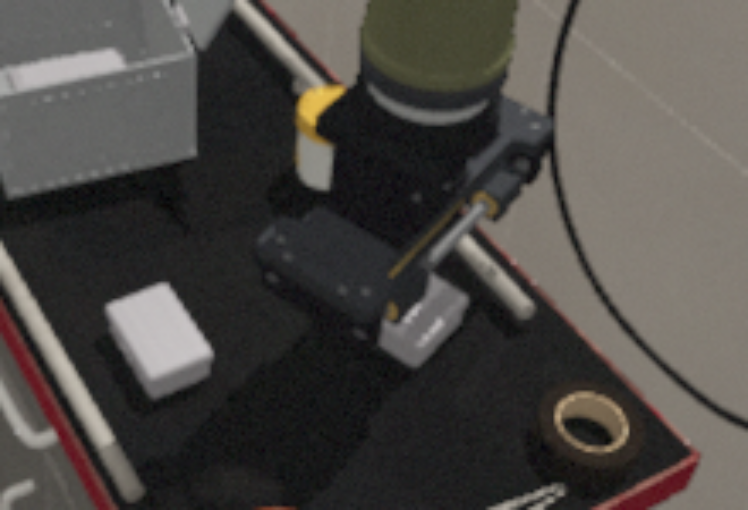

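```bash
python3 -m crank '[1,0,1,0,0,0,62, 0,0,0,0,0,0,40, 0,0,0,0,0,0,40, 0,0,0,0,0,0,40, 0,0,0,0,0,0,40]' 25
python3 -m crank '[0,0,0,0,0,0,40, 0,0,0,0,0,0,40, -10,0,0,0,0,0,40, -30,0,0,0,0,0,40, -40,0,0,0,0,0,40]' 25
python3 -c "
from h import *
go(.4692,.1352,.2,1.392)"
```

```text
time: 5.6
position: [0.5633, -0.1186, 0.1866]
tool_rot: [0.94, 1.358, -0.939]
ft_force: [-1.7, -0.6, 5.4]
grip_width: 0.598
time: 6.22
position: [0.5626, -0.1178, 0.2658]
tool_rot: [0.938, 1.361, -0.94]
ft_force: [0.8, -0.3, -0.8]
grip_width: 0.599
shift mm [ -97.9    1.8 -269.8] turn first then shift [ -98.2  232.3 -136.9] turn [-1.031e+00 -2.000e-03  1.000e-03]
t 6.22 grasp [ 0.5623 -0.1177  0.1018] jaw 0.361 q [-0.45  0.33  0.72  1.83 -0.24  1.08  0.72] F [ 0.8 -0.3 -0.8] grip 52.1
```

```bash
python3 -m crank '[-40,0,0,0,0,0,40, -40,0,-20,0,0,0,40, -18,0,-50,0,0,0,40, 0,0,-50,0,0,0,40, 0,0,-50,0,0,0,40]' 25
python3 -m crank '[0,0,-50,0,0,0,40, 0,2,-49,-0.15,0,0,40, 0,0,0,-0.176,0,0,40, 0,0,0,-0.176,0,0,40, 0,0,0,-0.176,0,0,40]' 25
python3 -m crank '[0,0,0,-0.176,0,0,40, 0,0,0,-0.176,0,0,40, 0,0,0,0,0,0,40, 0,0,0,0,0,0,40, 0,0,0,0,0,0,40]' 25
python3 -c "
from h import *
go(.4692,.1352,.11,1.392)
im=ctrl.get_image('top');cv2.imwrite('pics/p1t.png',im[:,:,::-1])
r=ctrl.regions_of('top','middle_tin');print([(d['confidence'],d['at'],d['region'].sum()) for d in r])
im=ctrl.get_image('scene');cv2.imwrite('pics/p1.png',cv2.resize(im[60:260,160:400,::-1],None,fx=3,fy=3))"
```

```text
time: 6.85
position: [0.5022, 0.0422, 0.3644]
tool_rot: [0.941, 1.358, -0.938]
ft_force: [0.4, 1.1, -1.5]
grip_width: 0.595
time: 7.48
position: [0.4697, 0.1342, 0.3639]
tool_rot: [0.412, 1.531, -0.412]
ft_force: [-0.5, -0.1, -0.7]
grip_width: 0.595
time: 8.1
position: [0.47, 0.1341, 0.3638]
tool_rot: [0.143, 1.566, -0.142]
ft_force: [-0.1, 0.0, -2.2]
grip_width: 0.599
shift mm [89.8  0.9 -1. ] turn first then shift [89.8  1.  -1. ] turn [-0.003  0.    -0.   ]
t 8.1 grasp [0.47   0.1341 0.1998] jaw 1.389 q [-0.87 -0.01  0.54  1.91  0.01  1.24  1.06] F [-0.1  0.  -2.2] grip 52.1
[(0.41, [318.0, 256.4], np.int64(397))]
```

View pics/p1.png

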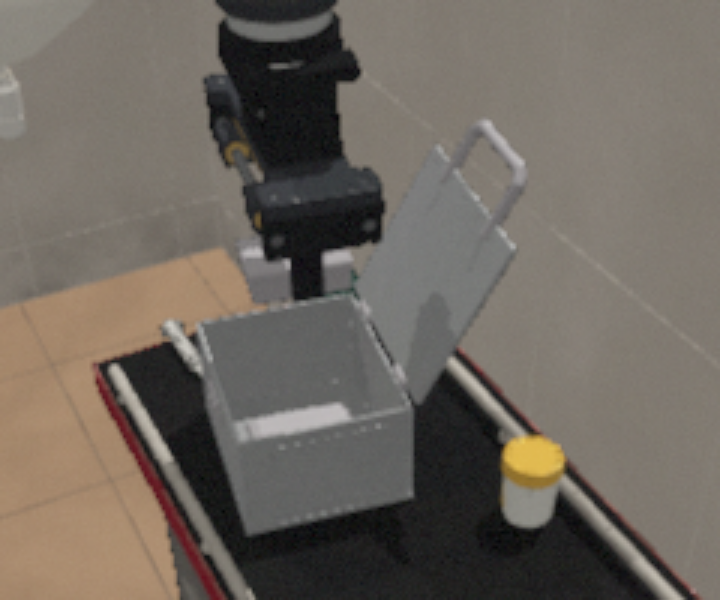

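View pics/p1t.png

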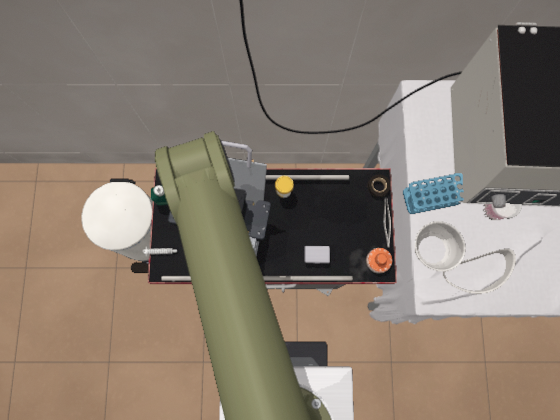

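Run:
```python
from h import *
im=ctrl.get_image('scene');cv2.imwrite('pics/p1r.png',im[:,:,::-1])
B=[box(.4737,.1485,-.1883,(.133,.158,.092)),box(.4692,.1352,-.1787,(.084,.06,.028),.004),box(.47,.1341,-.182,(.074,.052,.026),.179)]
overlay("scene","pics/p1r.png","pics/p1o.png",B,(210,120),(120,120),5)
```

```text
(no output)
```

View pics/p1o.png

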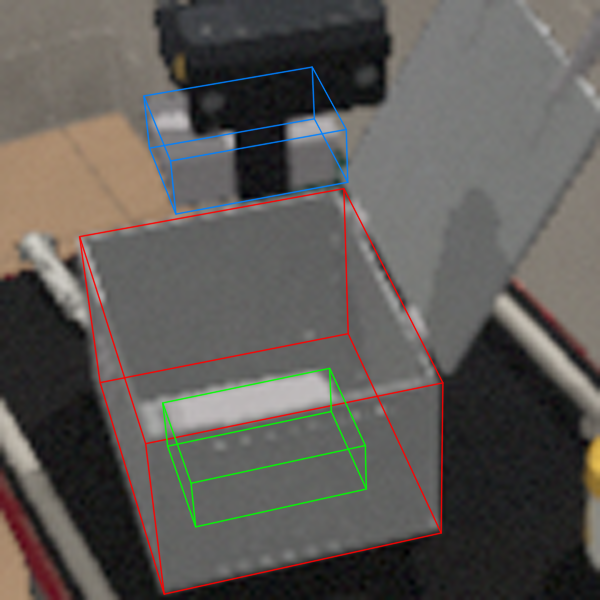

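Run:
```python
from h import *
for u in((209.7,224.4),(220,224.4),(207,254),(217,255)):
    P=ray("top",u,.004); print(np.round(P,3),(proj("scene",P)[0]-[210,120])*5)
im=cv2.imread('pics/p1r.png')[190:215,232:285];im=np.clip((im.astype(float)-110)*2.2,0,255).astype(np.uint8)
cv2.imwrite('pics/p1c.png',cv2.resize(im,None,fx=14,fy=14,interpolation=cv2.INTER_NEAREST))
```

```text
[0.503 0.196 0.004] [271.89409816 372.65749532]
[0.503 0.17  0.004] [294.40397474 402.32431261]
[0.426 0.201 0.004] [129.44357564 414.35125855]
[0.424 0.175 0.004] [144.1921865  445.87002598]
```

View pics/p1c.png

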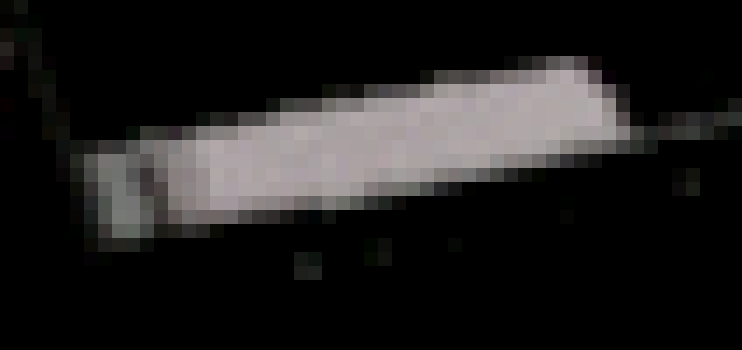

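```bash
python3 -m crank '[20,1,-1,-0.003,0,0,40, 30,0,0,0,0,0,40, 30,0,0,0,0,0,40, 25,0,0,0,0,0,40, 15,0,0,0,0,0,40]' 25
python3 -m crank '[10,0,0,0,0,0,40, 8,0,0,0,0,0,40, 3,0,0,0,0,0,40, 1,0,0,0,0,0,40, 0,0,0,0,0,0,40]' 25
python3 -c "
from h import *
go(.4692,.1352,.0545,1.392)"
```

```text
time: 8.93
position: [0.4689, 0.1352, 0.2426]
tool_rot: [0.138, 1.568, -0.14]
ft_force: [-0.3, 0.0, -1.6]
grip_width: 0.594
time: 9.55
position: [0.4694, 0.1353, 0.2221]
tool_rot: [0.139, 1.566, -0.138]
ft_force: [-0.2, -0.3, -2.5]
grip_width: 0.595
shift mm [ 3.6 -0.2 -0.2] turn first then shift [ 3.6 -0.2 -0.2] turn [ 0.002  0.001 -0.001]
t 9.55 grasp [0.4695 0.1354 0.0581] jaw 1.394 q [-0.84  0.17  0.55  2.06 -0.11  0.94  1.16] F [-0.2 -0.3 -2.5] grip 51.7
```

Lower gently to contact, then release.

```bash
python3 -m crank '[1,0,0,0,0,0,40, 1,0,0,0,0,0,40, 1,0,0,0,0,0,40, 0.5,0,0,0,0,0,40, 0,0,0,0,0,0,40]' 25
python3 -c "
from h import *
go(.4692,.1352,.0545,1.392)"
```

```text
time: 10.18
position: [0.4693, 0.1353, 0.2186]
tool_rot: [0.139, 1.566, -0.139]
ft_force: [-2.4, -0.2, 3.1]
grip_width: 0.596
shift mm [ 0.1 -0.1 -0. ] turn first then shift [ 0.1 -0.1 -0. ] turn [ 0.002 -0.    -0.   ]
t 10.18 grasp [0.4692 0.1353 0.0546] jaw 1.394 q [-0.84  0.17  0.55  2.06 -0.11  0.93  1.16] F [-2.4 -0.2  3.1] grip 51.9
```

```bash
python3 -m crank '[0,0,0,0,0,0,54, 0,0,0,0,0,0,58, 0,0,0,0,0,0,64, 0,0,0,0,0,0,64, -10,0,0,0,0,0,64]' 25
python3 -m crank '[-30,0,0,0,0,0,64, -50,0,0,0,0,0,60, -50,0,0,0,0,0,55, 0,0,40,0,0,0,55, 0,0,50,0,0,0,55]' 25
python3 -c "
from h import *
go(.425,-.0785,.2,-.03)
im=ctrl.get_image('top');cv2.imwrite('pics/q1t.png',im[:,:,::-1])
im=ctrl.get_image('scene');cv2.imwrite('pics/q1.png',im[:,:,::-1])
B=[box(.4737,.1485,-.1883,(.133,.158,.092)),box(.4692,.1352,-.1787,(.074,.052,.026),.032)]
overlay('scene','pics/q1.png','pics/q1o.png',B,(210,120),(120,120),5)
"
```

```text
time: 10.8
position: [0.4688, 0.1352, 0.228]
tool_rot: [0.138, 1.568, -0.14]
ft_force: [-0.2, 0.4, -0.2]
grip_width: 0.73
time: 11.42
position: [0.5586, 0.1199, 0.3607]
tool_rot: [0.14, 1.564, -0.134]
ft_force: [0.2, -0.0, 0.3]
grip_width: 0.634
shift mm [  -4.4 -218.6  -97.1] turn first then shift [  -3.3 -127.6  202.3] turn [ 1.426e+00 -1.000e-03 -5.000e-03]
t 11.43 grasp [0.5591 0.1205 0.1967] jaw 1.396 q [-0.8   0.2   0.62  1.73 -0.12  1.25  1.24] F [ 0.2 -0.   0.3] grip 55.2
```

View pics/q1o.png

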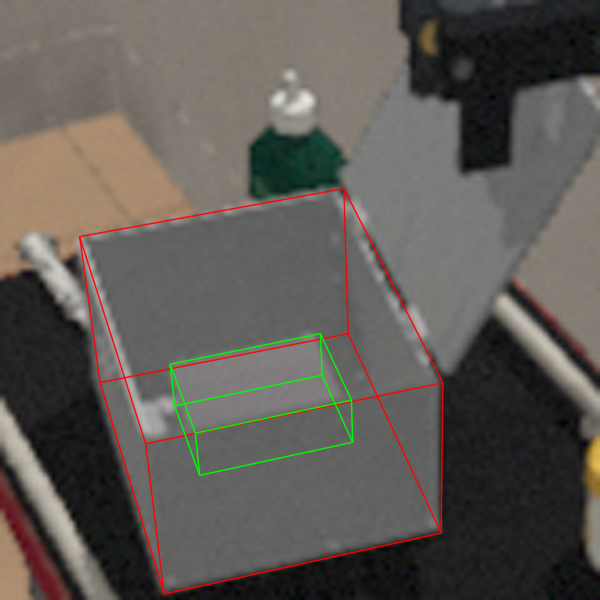

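View pics/q1t.png

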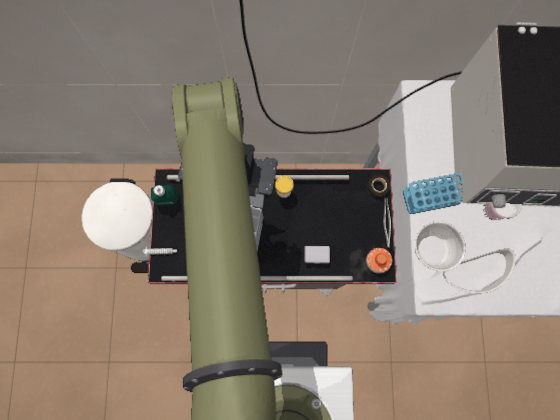

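```bash
python3 -m crank '[0,0,-50,0,0,0,55, 0,-20,-45,0,0,0,55, 0,-50,0,0,0,0,55, 0,-50,0,0,0,0,55, 0,-50,0,0,0,0,55]' 25
python3 -m crank '[0,-45,0,0,0,0,55, 0,0,0,0.17,0,0,55, 0,0,0,0.17,0,0,55, 0,0,0,0.17,0,0,55, 0,0,0,0.17,0,0,55]' 25
python3 -m crank '[0,0,0,0.17,0,0,55, 0,0,0,0.17,0,0,55, 0,0,0,0.17,0,0,55, 0,0,0,0.17,0,0,55, 0,0,0,0.066,0,0,55]' 25
python3 -c "
from h import *
go(.425,-.0785,.2,-.03)
im=ctrl.get_image('top');cv2.imwrite('pics/q2t.png',im[:,:,::-1])
B=[box(.4737,.1485,-.1883,(.133,.158,.092)),box(.4692,.1352,-.1787,(.074,.052,.026),.032),box(.425,-.0785,1.54,(.062,.042,.024))]
overlay('top','pics/q2t.png','pics/q2o.png',B,(150,130),(220,150),3.6)
"
```

```text
time: 12.15
position: [0.4334, -0.0327, 0.3587]
tool_rot: [0.139, 1.566, -0.137]
ft_force: [0.8, 0.0, 0.2]
grip_width: 0.634
time: 12.78
position: [0.4259, -0.0755, 0.3586]
tool_rot: [0.674, 1.464, -0.673]
ft_force: [-0.4, 0.4, 0.6]
grip_width: 0.627
time: 13.4
position: [0.4259, -0.0755, 0.3586]
tool_rot: [1.236, 1.192, -1.235]
ft_force: [0.1, -1.0, -0.1]
grip_width: 0.634
shift mm [-5.4 -0.8  3. ] turn first then shift [-5.4 -0.8  3. ] turn [-0.005 -0.    -0.   ]
t 13.4 grasp [ 0.426  -0.0755  0.1946] jaw -0.035 q [-0.56 -0.17  0.62  2.04  0.1   1.24 -0.02] F [ 0.1 -1.  -0.1] grip 55.2
```

View pics/q2o.png

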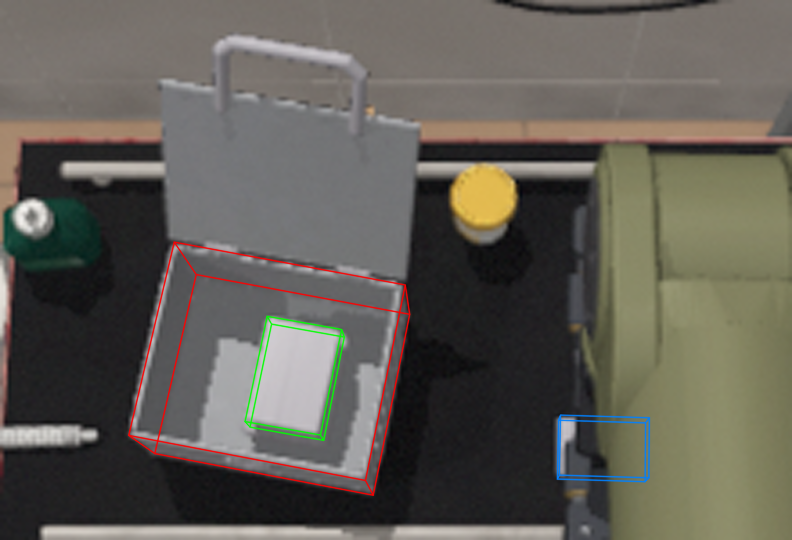

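```bash
python3 -m crank '[20,-1,3,0,0,0,55, 40,0,0,0,0,0,55, 40,0,0,0,0,0,55, 40,0,0,0,0,0,55, 22,0,0,0,0,0,55]' 25
python3 -c "
from h import *
r=ctrl.regions_of('top','middle_tin');print([(round(d['confidence'],2),d['at'],d['region'].sum()) for d in r])
for d in r:
  if abs(d['at'][0]-232)<12 and d['region'].sum()<1500: print(fit({'top':d['region'].astype(np.float32)},[.4692,.1352,-.18],(.074,.052,.001),.057))
go(.4248,-.0786,.021,-.03)
im=ctrl.get_image('scene');cv2.imwrite('pics/g2.png',cv2.resize(im[180:330,240:460,::-1],None,fx=3.4,fy=3.4))"
```

```text
time: 14.08
position: [0.4243, -0.0782, 0.1948]
tool_rot: [1.231, 1.196, -1.233]
ft_force: [0.2, 0.3, -0.3]
grip_width: 0.635
[(0.66, [231.4, 231.9], np.int64(642))]
(array([ 0.4695386 ,  0.13460917, -0.21125224]), np.float64(0.052310485392808914))
shift mm [8.1 1.5 0.6] turn first then shift [8.1 1.5 0.6] turn [-0.     0.001  0.005]
t 14.12 grasp [ 0.4225 -0.078   0.0291] jaw -0.03 q [-0.54  0.1   0.69  2.21 -0.08  0.86  0.17] F [-1.4  1.6 -0.7] grip 55.1
```

View pics/g2.png

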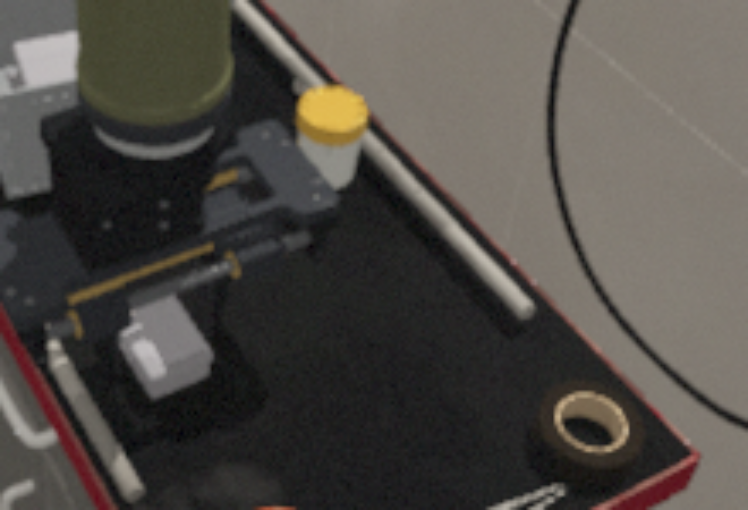

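```bash
python3 -m crank '[7,1,0,0,0,0,55, 0,0,0,0,0,0,55, 0,0,0,0,0,0,30, 0,0,0,0,0,0,30, 0,0,0,0,0,0,30]' 25
python3 -c "
from h import *
go(.4248,-.0786,.021,-.03)"
python3 -m crank '[0,0,0,0,0,0,30, 0,0,0,0,0,0,30, -10,0,0,0,0,0,30, -30,0,0,0,0,0,30, -50,0,0,0,0,0,30]' 25
python3 -c "
from h import *
go(.4695,.1348,.2,1.386)"
```

```text
time: 14.8
position: [0.4264, -0.0785, 0.1897]
tool_rot: [1.233, 1.194, -1.232]
ft_force: [-2.3, 0.1, 5.6]
grip_width: 0.479
shift mm [ 4.7 -1.6  0.2] turn first then shift [ 4.7 -1.6  0.2] turn [-0.002 -0.001  0.   ]
t 14.8 grasp [ 0.4264 -0.0784  0.0257] jaw -0.032 q [-0.54  0.11  0.69  2.21 -0.09  0.85  0.18] F [-2.3  0.1  5.6] grip 41.6
time: 15.42
position: [0.4256, -0.0785, 0.2795]
tool_rot: [1.231, 1.195, -1.236]
ft_force: [1.0, 0.6, -0.7]
grip_width: 0.482
shift mm [ -84.9   36.8 -214.5] turn first then shift [-84.5 217.7   4. ] turn [-1.418e+00 -1.000e-03  3.000e-03]
t 15.43 grasp [ 0.4251 -0.0787  0.1155] jaw -0.032 q [-0.58 -0.07  0.69  2.14  0.05  1.07  0.05] F [ 1.   0.6 -0.7] grip 41.9
```

```bash
python3 -m crank '[-42,0,0,0,0,0,30, -43,7,-14,0,0,0,30, 0,10,-50,0,0,0,30, 0,10,-50,0,0,0,30, 0,10,-50,0,0,0,30]' 25
python3 -m crank '[0,0,-50,0,0,0,30, 0,0,0,-0.177,0,0,30, 0,0,0,-0.177,0,0,30, 0,0,0,-0.177,0,0,30, 0,0,0,-0.177,0,0,30]' 25
python3 -m crank '[0,0,0,-0.177,0,0,30, 0,0,0,-0.177,0,0,30, 0,0,0,-0.177,0,0,30, 0,0,0,-0.177,0,0,30, 0,0,0,0,0,0,30]' 25
python3 -c "
from h import *
im=ctrl.get_image('scene');cv2.imwrite('pics/p2.png',im[:,:,::-1])
go(.4695,.1348,.082,1.386)
s=ctrl.get_state();r=R.from_rotvec(s['tool_rot']).as_matrix();g=s['position']+r[:,0]*.164
a=np.arctan2(r[1,1],r[0,1])-np.pi/2
B=[box(.4737,.1485,-.1883,(.133,.158,.092)),box(.4695,.1346,-.1887,(.074,.052,.026),.032),box(g[0],g[1],a,(.062,.042,.024),g[2]-.024)]
overlay('scene','pics/p2.png','pics/p2o.png',B,(210,120),(120,120),5)
"
```

```text
time: 16.05
position: [0.4688, 0.0855, 0.365]
tool_rot: [1.234, 1.193, -1.232]
ft_force: [0.9, -0.9, -0.1]
grip_width: 0.482
time: 16.68
position: [0.4702, 0.1341, 0.3646]
tool_rot: [0.694, 1.456, -0.694]
ft_force: [-0.1, 0.8, -1.2]
grip_width: 0.479
time: 17.3
position: [0.4702, 0.134, 0.3646]
tool_rot: [0.148, 1.565, -0.148]
ft_force: [0.1, -0.1, -1.2]
grip_width: 0.477
shift mm [118.5   0.6  -0.9] turn first then shift [118.5   0.6  -0.8] turn [-0.006  0.001 -0.   ]
t 17.35 grasp [0.4703 0.1341 0.2005] jaw 1.38 q [-0.78 -0.01  0.45  1.91  0.    1.24  1.05] F [ 0.2 -0.5 -1.2] grip 41.8
```

View pics/p2o.png

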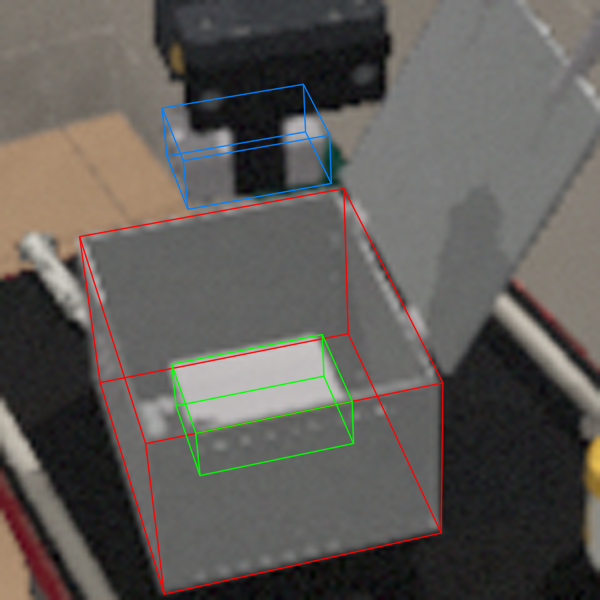

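```bash
python3 -m crank '[20,1,-1,-0.006,0,0,30, 30,0,0,0,0,0,30, 30,0,0,0,0,0,30, 20,0,0,0,0,0,30, 10,0,0,0,0,0,30]' 25
python3 -m crank '[2,0,0,0,0,0,30, 0,0,0,0,0,0,30, 0,0,0,0,0,0,30, 0,0,0,0,0,0,30, 0,0,0,0,0,0,30]' 25
python3 -c "
from h import *
go(.4695,.1348,.082,1.386)"
```

```text
time: 17.98
position: [0.4691, 0.1353, 0.2533]
tool_rot: [0.143, 1.567, -0.145]
ft_force: [-0.9, -1.4, -0.8]
grip_width: 0.479
time: 18.6
position: [0.4695, 0.1354, 0.2526]
tool_rot: [0.142, 1.566, -0.142]
ft_force: [-0.1, 0.3, -1.1]
grip_width: 0.477
shift mm [ 6.6 -0.6  0.1] turn first then shift [ 6.6 -0.6  0.1] turn [ 0.004  0.    -0.   ]
t 18.6 grasp [0.4696 0.1355 0.0886] jaw 1.39 q [-0.76  0.12  0.45  2.03 -0.06  1.    1.11] F [-0.1  0.3 -1.1] grip 41.5
```

```bash
python3 -m crank '[2,-0.5,0,0,0,0,30, 1,0,0,0,0,0,30, 1,0,0,0,0,0,30, 0,0,0,0,0,0,30, 0,0,0,0,0,0,30]' 25
python3 -m crank '[0.7,0,0,0,0,0,30, 0.7,0,0,0,0,0,30, 0.7,0,0,0,0,0,30, 0,0,0,0,0,0,30, 0,0,0,0,0,0,30]' 25
python3 -c "
from h import *
go(.4695,.1348,.082,1.386)"
```

```text
time: 19.23
position: [0.4693, 0.1349, 0.2483]
tool_rot: [0.142, 1.566, -0.142]
ft_force: [1.0, 0.1, -0.8]
grip_width: 0.48
time: 19.85
position: [0.4695, 0.1348, 0.2477]
tool_rot: [0.142, 1.566, -0.141]
ft_force: [-5.0, -2.2, 11.5]
grip_width: 0.48
shift mm [ 1.7 -0.1 -0. ] turn first then shift [ 1.7 -0.1 -0. ] turn [ 0.004 -0.    -0.001]
t 19.85 grasp [0.4695 0.1349 0.0837] jaw 1.39 q [-0.76  0.12  0.45  2.04 -0.07  0.99  1.12] F [-5.  -2.2 11.5] grip 41.8
```

```bash
python3 -m crank '[-1.2,0,0,0,0,0,30, 0,0,0,0,0,0,30, 0,0,0,0,0,0,44, 0,0,0,0,0,0,48, 0,0,0,0,0,0,54]' 25
python3 -m crank '[0,0,0,0,0,0,54, -10,0,0,0,0,0,54, -30,0,0,0,0,0,54, -50,0,0,0,0,0,54, -50,0,0,0,0,0,54]' 25
python3 -m crank '[-50,0,0,0,0,0,54, -40,-40,0,0,0,0,50, 0,-50,0,0,0,0,50, 0,-50,0,0,0,0,40, 0,-50,0,0,0,0,30]' 25
python3 -c "
from h import *
im=ctrl.get_image('top');cv2.imwrite('pics/r1t.png',im[:,:,::-1])
for t,d,z,x in(('small_tin',(.062,.042,.001),.081,[.4695,.1348,-.18]),('middle_tin',(.074,.052,.001),.057,[.4695,.1348,-.18])):
  r=ctrl.regions_of('top',t)
  for q in r:
    print(t,round(q['confidence'],2),q['at'],q['region'].sum())
    if abs(q['at'][0]-232)<15 and q['region'].sum()<1500: print(fit({'top':q['region'].astype(np.float32)},x,d,z))
print([(round(d['confidence'],2),d['at']) for n in('top','scene') for d in ctrl.mark_of(n,'lid_bar')])
im=ctrl.get_image('scene');cv2.imwrite('pics/r1.png',im[:,:,::-1])
B=[box(.4737,.1485,-.1883,(.133,.158,.092)),box(.4695,.1346,-.1887,(.074,.052,.026),.032),box(.4695,.1348,-.18,(.062,.042,.024),.058)]
overlay('scene','pics/r1.png','pics/r1o.png',B,(210,100),(120,120),5)
overlay('top','pics/r1t.png','pics/r1to.png',B,(150,130),(150,150),4)
go(.6285,.123,.3,-.185)
"
```

```text
time: 20.48
position: [0.4693, 0.1349, 0.2472]
tool_rot: [0.142, 1.566, -0.142]
ft_force: [0.8, -0.7, -0.1]
grip_width: 0.584
time: 21.1
position: [0.4691, 0.1347, 0.3895]
tool_rot: [0.142, 1.566, -0.142]
ft_force: [0.9, 1.1, 0.0]
grip_width: 0.621
time: 21.72
position: [0.4345, -0.054, 0.4782]
tool_rot: [0.143, 1.565, -0.141]
ft_force: [0.4, -0.5, -0.4]
grip_width: 0.429
small_tin 0.93 [231.4, 232.3] 475
(array([ 0.47016327,  0.13480944, -0.19556516]), np.float64(0.06830409914255142))
middle_tin 0.64 [234.4, 241.9] 174
(array([ 0.46636102,  0.13298128, -0.24033116]), np.float64(2.722222328186035))
[(0.89, [229.2, 145.2]), (0.56, [232.3, 233.6]), (0.93, [324.4, 112.2]), (0.74, [377.7, 336.6])]
shift mm [ 13.9 205.7 159.2] turn first then shift [  13.7  158.  -206.6] turn [ 1.576e+00 -0.000e+00 -1.000e-03]
shift mm [ 13.9 205.7 159.2] turn first then shift [  13.7 -158.   206.6] turn [-1.565e+00  1.000e-03 -0.000e+00]
t 22.02 grasp [ 0.4353 -0.0509  0.3137] jaw 1.391 q [-0.65 -0.23  0.6   1.84  0.13  1.49  1.32] F [-0.1  0.3 -0.6] grip 30.3
```

View pics/r1o.png

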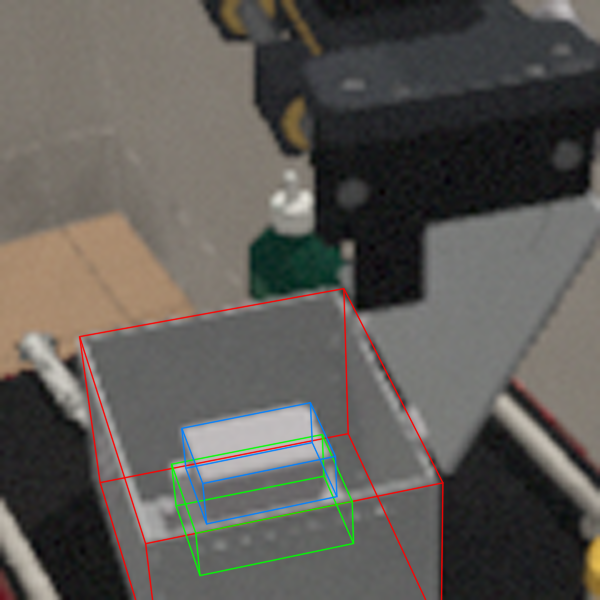

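View pics/r1to.png

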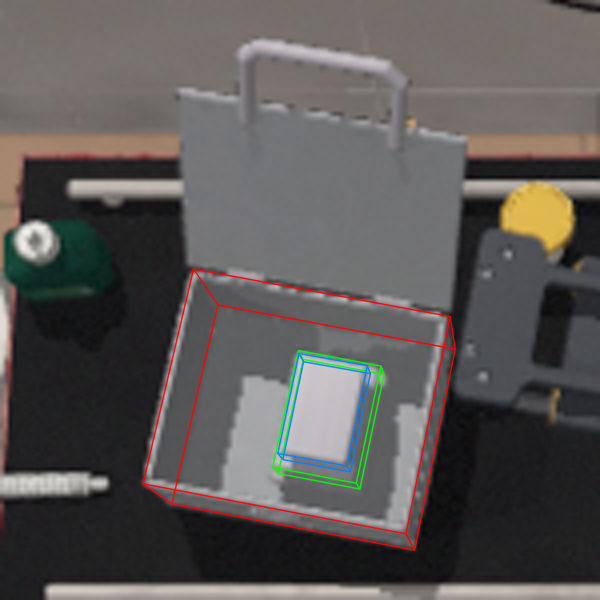

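```bash
python3 -m crank '[0,0,0,0.175,0,0,30, 0,0,0,0.175,0,0,30, 0,0,0,0.175,0,0,30, 0,0,0,0.175,0,0,30, 0,0,0,0.175,0,0,30]' 25
python3 -m crank '[0,0,0,0.175,0,0,30, 0,0,0,0.175,0,0,30, 0,0,0,0.175,0,0,30, 0,0,0,0.175,0,0,30, 0,0,0,0,0,0,30]' 25
python3 -c "
from h import *
for z in(.240,.245,.25): print(z,'top eye',ray('top',(230.6,144.3),z)[:2],'sc eye',ray('scene',(327,110.7),z)[:2])
for n in('top','scene'):
  for d in ctrl.mark_of(n,'lid_bar')[:1]: print(n,d['confidence'],d['at'],ray(n,d['at'],.245)[:2])
for n in('top','scene'): print(n,proj(n,[.6258,.1196,.246]))
go(.6258,.1196,.31,-.188)
"
```

```text
time: 22.65
position: [0.4355, -0.0503, 0.4772]
tool_rot: [0.824, 1.409, -0.825]
ft_force: [1.6, 0.6, -1.0]
grip_width: 0.346
time: 23.28
position: [0.4355, -0.0507, 0.4772]
tool_rot: [1.34, 1.118, -1.342]
ft_force: [0.4, 0.2, -0.3]
grip_width: 0.348
0.24 top eye [0.62996499 0.12078526] sc eye [0.63012621 0.12405686]
0.245 top eye [0.62801199 0.12022813] sc eye [0.62480356 0.11611399]
0.25 top eye [0.626059   0.11967101] sc eye [0.61948091 0.10817113]
top 0.89 [229.2, 145.2] [0.62599013 0.1231502 ]
scene 0.78 [326.1, 110.1] [0.62455653 0.11930128]
top [[230.82526765 145.11188054]]
scene [[326.55057133 109.47491839]]
shift mm [   3.1  156.7 -202.2] turn first then shift [   3.2  155.2 -203.4] turn [0.008 0.    0.   ]
t 23.38 grasp [ 0.4353 -0.0513  0.3132] jaw -0.18 q [-0.45 -0.2   0.44  1.84  0.08  1.49 -0.21] F [-0.2  0.1  1.2] grip 30.1
```

```bash
python3 -m crank '[0,31,-41,0.008,0,0,36, 0,31,-41,0,0,0,36, 0,31,-41,0,0,0,36, 0,31,-40,0,0,0,36, 0,31,-40,0,0,0,36]' 25
python3 -m crank '[20,0,0,0,0,0,36, 15,0,0,0,0,0,36, 0,0,0,0,0,0,36, 0,0,0,0,0,0,36, 0,0,0,0,0,0,36]' 25
python3 -c "
from h import *
im=ctrl.get_image('scene');cv2.imwrite('pics/b1.png',cv2.resize(im[60:200,240:400,::-1],None,fx=4.2,fy=4.2))
go(.626,.1200,.245,-.188)
"
```

```text
time: 24.0
position: [0.6271, 0.1198, 0.4771]
tool_rot: [1.347, 1.114, -1.347]
ft_force: [-0.3, 0.3, 1.1]
grip_width: 0.413
time: 24.62
position: [0.6259, 0.1174, 0.4437]
tool_rot: [1.352, 1.111, -1.348]
ft_force: [-0.8, -1.4, 0.6]
grip_width: 0.415
shift mm [34.6 -0.4 -2.5] turn first then shift [34.6 -0.4 -2.5] turn [-0.005 -0.001 -0.002]
t 24.68 grasp [0.6262 0.1176 0.2796] jaw -0.193 q [-0.53  0.28  0.38  1.44 -0.11  1.43 -0.34] F [-0.7 -0.5 -0.3] grip 35.9
```

View pics/b1.png

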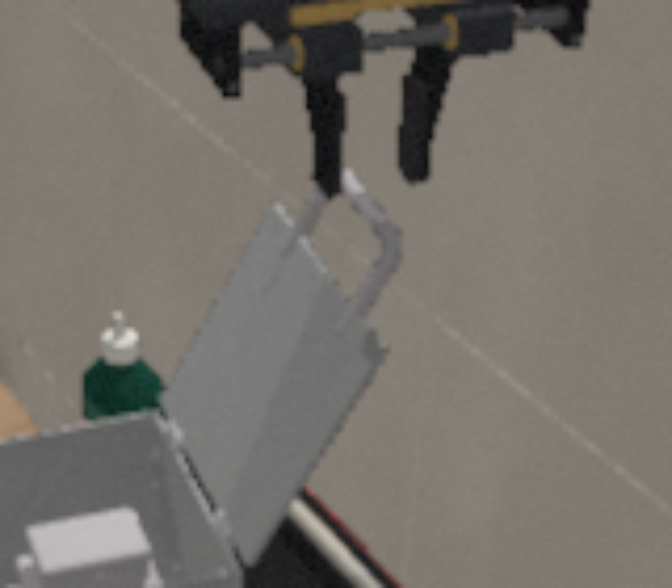

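```bash
python3 -m crank '[10,0,-2.5,0,0,0,36, 10,0,0,0,0,0,36, 8,0,0,0,0,0,36, 5,0,0,0,0,0,36, 0,0,0,0,0,0,36]' 25
python3 -c "
from h import *
im=ctrl.get_image('scene');cv2.imwrite('pics/b2.png',cv2.resize(im[60:200,240:400,::-1],None,fx=4.2,fy=4.2))
im=ctrl.get_image('top');cv2.imwrite('pics/b2t.png',cv2.resize(im[100:260,140:340,::-1],None,fx=4,fy=3.7))
go(.626,.1200,.245,-.188)
"
```

```text
time: 25.3
position: [0.6263, 0.1202, 0.4088]
tool_rot: [1.349, 1.112, -1.351]
ft_force: [0.5, 0.2, 0.4]
grip_width: 0.415
shift mm [ 0.6 -0.5  0.3] turn first then shift [ 0.6 -0.5  0.3] turn [-0.005 -0.    -0.   ]
t 25.4 grasp [0.6266 0.1202 0.2456] jaw -0.193 q [-0.53  0.3   0.38  1.49 -0.11  1.37 -0.34] F [-0.1 -1.  -0.1] grip 36.0
```

View pics/b2.png

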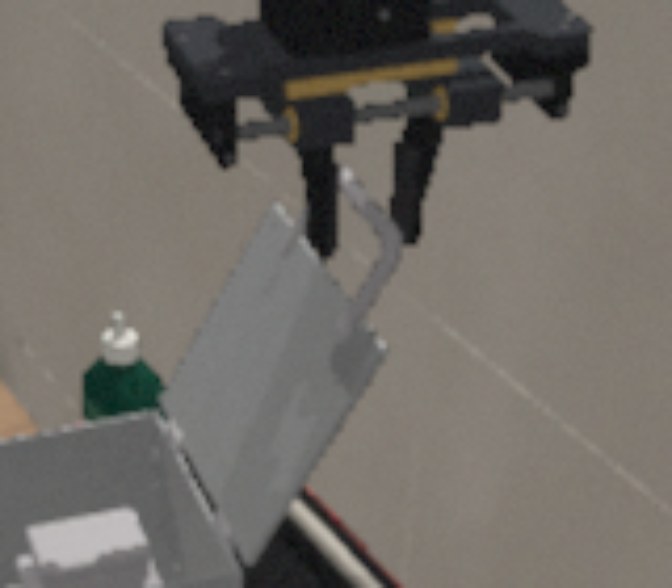

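```bash
python3 -m crank '[0,0,0,0,0,0,20, 0,0,0,0,0,0,12, 0,0,0,0,0,0,5, 0,0,0,0,0,0,3, 0,0,0,0,0,0,3]' 25
python3 -c "
from h import *
im=ctrl.get_image('scene');cv2.imwrite('pics/b3.png',cv2.resize(im[60:200,240:400,::-1],None,fx=4.2,fy=4.2))
go(.626,.1200,.245,-.188)
"
```

```text
time: 26.02
position: [0.6265, 0.1203, 0.4095]
tool_rot: [1.35, 1.111, -1.349]
ft_force: [1.2, 0.0, -0.1]
grip_width: 0.103
shift mm [ 0.6 -0.5  0.3] turn first then shift [ 0.6 -0.5  0.3] turn [-0.005 -0.    -0.001]
t 26.07 grasp [0.6267 0.1202 0.2456] jaw -0.193 q [-0.53  0.3   0.38  1.49 -0.11  1.37 -0.34] F [ 1.  -0.2 -0.1] grip 9.4
```

View pics/b3.png

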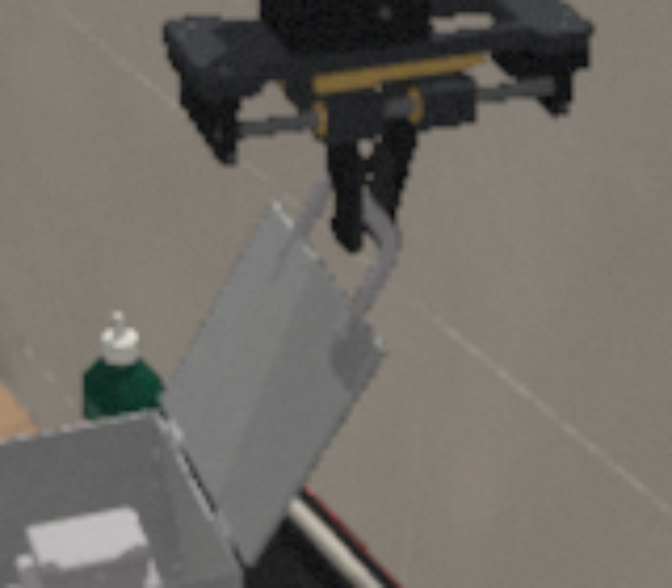

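```bash
python3 -m crank '[-4.4,-8,0,0,0,0,3, -4.1,-8.4,0,0,0,0,3, -3.6,-8.6,0,0,0,0,3, -3.1,-8.7,0,0,0,0,3, -2.6,-8.9,0,0,0,0,3]' 25
python3 -c "
from h import *
im=ctrl.get_image('scene');cv2.imwrite('pics/b4.png',cv2.resize(im[50:200,230:390,::-1],None,fx=4,fy=4))
go(.540,.136,.270,-.188)
"
```

```text
time: 26.7
position: [0.5841, 0.128, 0.4279]
tool_rot: [1.351, 1.111, -1.349]
ft_force: [0.1, -2.0, 2.0]
grip_width: 0.102
shift mm [ -5.8 -43.9   0.7] turn first then shift [ -5.8 -44.    0.5] turn [-0.005  0.     0.   ]
t 26.75 grasp [0.5832 0.1282 0.2642] jaw -0.193 q [-0.58  0.2   0.37  1.57 -0.07  1.39 -0.39] F [ 0.4 -3.1  1.5] grip 9.2
```

View pics/b4.png

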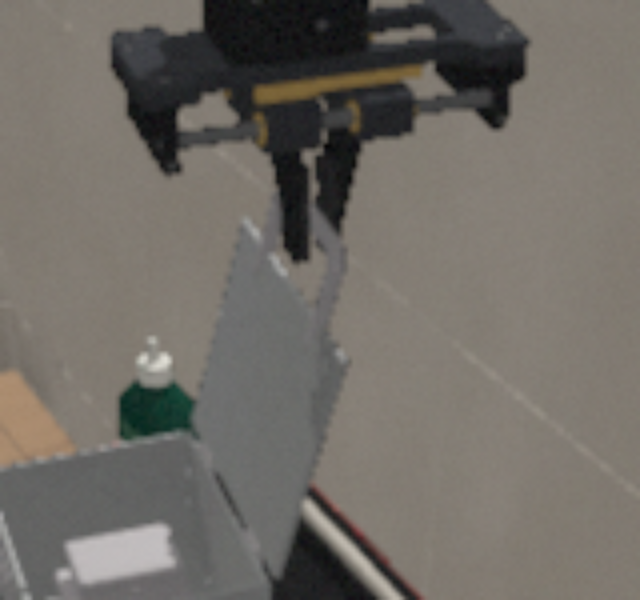

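```bash
python3 -m crank '[-2.2,-8.8,0,0,0,0,3, -1.7,-9.2,0,0,0,0,3, -1.2,-9.2,0,0,0,0,3, -0.8,-9,0,0,0,0,3, 0,-5,0,0,0,0,3]' 25
python3 -m crank '[0,0,0,0,0,0,3, 0,0,0,0,0,0,3, 0,0,0,0,0,0,3, 0,0,0,0,0,0,3, 0,0,0,0,0,0,3]' 25
python3 -c "
from h import *
im=ctrl.get_image('scene');cv2.imwrite('pics/b5.png',im[:,:,::-1]);cv2.imwrite('pics/b5z.png',cv2.resize(im[50:200,230:390,::-1],None,fx=4,fy=4))
im=ctrl.get_image('top');cv2.imwrite('pics/b5t.png',im[:,:,::-1])
for n in('top','scene'):
  print(n,[(round(d['confidence'],2),d['at'],ray(n,d['at'],.27)[:2]) for d in ctrl.mark_of(n,'lid_bar')[:2]],[(round(d['confidence'],2),d['at'],ray(n,d['at'],.095)[:2]) for d in ctrl.mark_of(n,'lid_hinge_mid')[:2]])
go(.540,.136,.270,-.188)
"
```

```text
time: 27.38
position: [0.5433, 0.1358, 0.4328]
tool_rot: [1.349, 1.111, -1.352]
ft_force: [0.3, -5.5, 1.9]
grip_width: 0.107
time: 28.0
position: [0.5437, 0.1358, 0.4329]
tool_rot: [1.349, 1.111, -1.352]
ft_force: [0.3, -5.2, 2.5]
grip_width: 0.108
top [] []
scene [] [(0.71, [287.9, 178.7], array([0.53208518, 0.12063732]))]
shift mm [-1.1 -3.6  0.5] turn first then shift [-1.1 -3.6  0.5] turn [-0.006  0.001  0.001]
t 28.3 grasp [0.5435 0.1357 0.2689] jaw -0.194 q [-0.61  0.12  0.35  1.65 -0.04  1.39 -0.45] F [ 0.5 -5.8  3.6] grip 9.3
```

View pics/b5z.png

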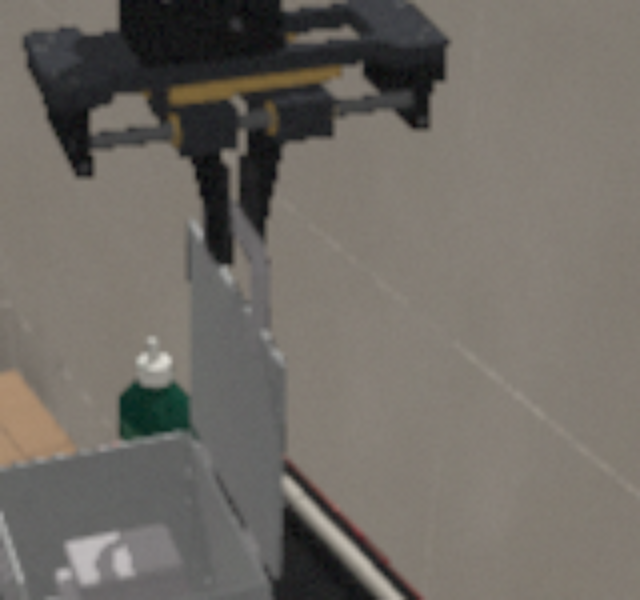

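```bash
python3 -m crank '[0,-3.5,0,0,0,0,3, 0,0,0,0,0,0,3, 0,0,0,0,0,0,3, 0,0,0,0,0,0,3, 0,0,0,0,0,0,3]' 25
cat > l.py <<'E'
from h import *
im=ctrl.get_image('scene');cv2.imwrite('pics/c1.png',im[:,:,::-1])
go(.540,.136,.270,-.188)
c=np.array([.4737,.1485,0]);a=-.188;ex=np.array([np.cos(a),np.sin(a),0]);ey=np.array([-np.sin(a),np.cos(a),0]);ez=np.array([0,0,1])
def lid(th,hx=.0665,k=.137):
    h=c+ex*hx+ez*.095; d=-ex*np.cos(th)+ez*np.sin(th); nn=ex*np.sin(th)+ez*np.cos(th)
    return np.array([h+d*u+ey*v*.081+nn*w for u in(0,k) for v in(-1,1) for w in(-.0025,.0025)])
r=ctrl.regions_of('scene','lid')
print([(round(d['confidence'],2),d['at'],d['region'].sum()) for d in r])
overlay('scene','pics/c1.png','pics/c1o.png',[lid(1.571)],(240,90),(110,110),5.4)
E
python3 l.py
```

```text
time: 28.92
position: [0.5402, 0.1365, 0.4329]
tool_rot: [1.349, 1.112, -1.352]
ft_force: [1.0, -5.6, 2.9]
grip_width: 0.103
shift mm [-1.2 -0.1  0.5] turn first then shift [-1.2 -0.1  0.5] turn [-0.005  0.001  0.001]
t 28.98 grasp [0.54   0.1363 0.2688] jaw -0.193 q [-0.62  0.11  0.35  1.66 -0.04  1.39 -0.46] F [-0.2 -4.6  2.2] grip 9.3
[(0.92, [291.9, 146.0], np.int64(1383))]
```

View pics/c1o.png

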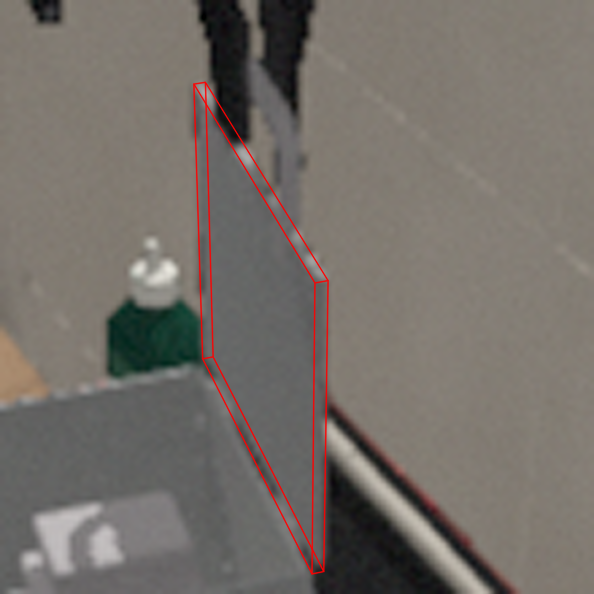

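Run:
```python
from h import *
B=[box(.4695,.1346,-.1887,(.074,.052,.026),.032),box(.4700,.1348,-.19,(.062,.042,.024),.058)]
overlay('scene','pics/c1.png','pics/c2o.png',B,(210,120),(120,120),5)
for t in('bottle','cup','timer','roll','syringe','forceps'):
    import pickle; o=pickle.load(open('o.pkl','rb'))
    r=ctrl.regions_of('scene',t); print(t,[np.round(d['at']).tolist() for d in r[:2]],o['scene',t][0]['at'])
```

```text
bottle [[269.0, 152.0]] [269.7, 152.9]
cup [[337.0, 218.0]] [336.5, 214.9]
timer [[326.0, 347.0]] [322.6, 346.7]
roll [[413.0, 305.0]] [408.1, 309.4]
syringe [[224.0, 174.0], [247.0, 201.0]] [223.8, 176.7]
forceps [[362.0, 346.0]] [369.1, 344.1]
```

View pics/c2o.png

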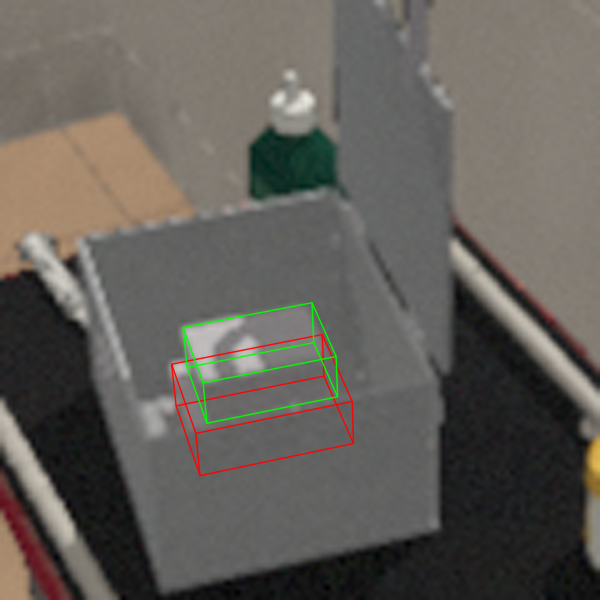

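The stack and the lid are both where they should be and the lid is at rest, so I'm handing in.

```bash
python3 -c "
from h import *
go(.540,.136,.270,-.188); print(np.abs(ctrl.get_state()['qd']).max())
ctrl.close_job()"
```

```text
shift mm [-1.1 -0.1  0.6] turn first then shift [-1.1 -0.1  0.6] turn [-0.005  0.001  0.001]
t 29.32 grasp [0.54   0.1363 0.2689] jaw -0.193 q [-0.62  0.11  0.35  1.66 -0.04  1.39 -0.46] F [-0.4 -3.1  3.1] grip 8.9
0.003075887288056084
the job is handed in; nothing more can be done
```

I stacked the middle tin and then the small tin on the large tin. I then gripped the lid bar from above, swung the lid up to its balance point and handed the job in at about 29 s, still holding the bar. Handing in gives no verdict.

**Stack:** Fits to the top camera put each tin within about 1 mm and 0.03 rad of the one below. The last scene picture still showed the stack in place. A region fit of the middle tin made after the small tin covered it was unusable, so I relied on its earlier fit.

**Lid:** A model of the lid standing upright at 1.571 rad lay on the panel's edges in the scene picture. The grip point was within about 1 mm of the bar position worked out for an upright lid. The fingers were closed on the bar at 9 mm with the arm at rest. Neither camera's network could find the bar at the end, because the gripper hid it. A small sideways force of about 3–5 N stayed on the tool.

**Other things on the trolley:** I never touched them on purpose. Their detections before and after differ by 1–7 pixels, about 15 mm at most at this scale. The largest shifts were the tape roll and the forceps, which the arm never went near, so I take it as detection noise.

**One slip:** After placing the middle tin, I moved about 90 mm towards the lid in the wrong direction. Nothing was touched, and I corrected it.

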